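# Plug the relay into the sloped test dock and latch it down

## Robot

A 7-joint arm with a two-finger parallel gripper is mounted at the origin on the work surface. World frame = base frame: x ahead of the robot, y to its left, z up, the work surface at z = 0. Lengths are in m, angles in rad, forces in N, time in s.
With the tool pointing down it reaches from about 0.4 to 0.85 m from the base axis. Payload 10.4 kg.
Tool frame: the origin (TCP) lies at the very end of the fingers, on their centre line; the grasp point (between the pads) lies 19 mm behind it; z points along the fingers, y is the line along which they close (so a half turn about z gives the same grasp; the last joint's range is limited). The gripper opens to 87 mm and grips with 3 to 60 N. Pads are 19 mm wide; open, the fingers measure 117 mm over their backs; the gripper's body (75 mm by 190 mm) begins 51 mm behind the grasp point.
Start: joints at [-1.15, 0.332, -0.065, 1.46, 0.022, 1.35, -0.088], TCP at [0.268, 0.564, 0.223] pointing down, gripper open.
Joint ranges: [-2.6, 2.6], [-0.5, 2.12], [-1.47, 1.34], [0.16, 2.42], [-1.27, 4.41], [0.06, 2.06], [-2.6, 2.6]. Speed limits (rad/s): [2.22, 2.22, 2.79, 2.79, 3.14, 3.14, 3.14].

## Interface

Orientations are given as a unit quaternion [x, y, z, w].
In Python, from bench import status, camera, order gives the robot as it stands.
- The arm moves only by the tool jog_arm, never from a script. Its argument "plan" is a list of rows, each a list of 7 numbers: the turn, a rotation vector about the tool's x, y, z in rad, then the shift along the tool's x, y, z in mm, then the opening, from -1 (shut) to 1 (fully open). A call has 1 to 12 rows; each row is the pose to reach, as a shift and turn from the pose commanded when the call began, along the tool's axes at that moment; what a row does not reach only later rows make up. A row lasts 1/10 s, in which the tool goes at most 50 mm and 8.59 degrees, less where a joint would pass 70% of its speed; a pose out of reach is approached as far as the arm can. A call with a gripper value outside its range is refused whole. The fingers move at their own pace and stop on an object; "squeeze" is the grip in N (left out, the last holds). Time passes only in rows, so rows that repeat a pose let the fingers close. It gives the time, the measured TCP pose, the force, the opening and the grip force at its end, in the units of the state.
- status.read_state(): the state, without advancing time (a new reading comes with each control period).
- camera(name): name is "side" or "top" or "wrist"; returns a dict with "image" (420x560x3 uint8, red, green, blue), "z_map" (420x560 float32, m along the optical axis (not along the pixel's ray), 0 where there is no reading), "fx", "fy", "cx", "cy" (pixels), "world_from_camera" (4x4, takes a point from camera to world coordinates); the wrist camera has in their place "mount" (4x4, takes a point from camera to tool coordinates, whose origin is the TCP and whose axes are the flange's). Camera axes: x right, y down, z forward; pixel columns grow to the right and rows downward; lengths in m; the calibration is good to about 2 mm. A picture is of the moment at which its call begins: read the wrist's pose just before it.
- order.close_job(): hands the job in; it is judged then, once.
The state is a dict: "time": time; "joint_positions": joint angles; "joint_vel": joint speeds; "joint_torque": joint torques, N m; "ee_pos": TCP position; "eef_rot": TCP orientation; "ft_force": force on the tool from outside, world axes, zero at the start; "torque": the same for the moment, N m; "width": finger opening in m; "grip_force": force on a finger pad.
Only numpy, scipy, OpenCV 4.12 (cv2) and the standard library are available. Lean on these libraries where they do the work, as an engineer would, in place of code of your own. Each camera call takes 0.05 s, during which the arm holds its last target. There are 200 camera calls.

## Task

Plug the box-shaped relay into the socket in the sloped face of the test dock and push it fully home, so that the underside of its housing sits flush on the sloped face. Then swing the hinged hold-down arm over the relay until it rests in its catch, and let go. Leave the round contactor and the wire spool where they stand.

Things in the scene. Friction and masses are not known exactly. Their poses are not given: they have to be found in the camera images.
- relay: Relay: black box housing 70 x 50 x 50 mm (x, y, z) on a grey contact block 50 x 34 mm (x, y), 22 mm tall, its lowest 5 mm stepped in to 46 x 30 mm; stands upright on that block; 72 mm tall in all, 0.15 to 0.3 kg. Origin: centre of the contact block's underside, z up, x along the 70 mm side; housing at z = 22 to 72 mm. Symmetrical: fits the socket either way round (half turn about z).
- socket_hole0 (a point): Centre of the mouth of the dock's only socket hole, in the plane of the sloped face. z points out of the face (30 degrees from vertical, leaning to the dock's front), x up the slope, y level. Hole 52.5 x 36.5 mm (x, y), chamfered mouth, 28 mm deep. Relay home: its origin is 22 mm below the face on this z axis, its z along this z, its x along this x or -x.
- dock: Test dock, fixed to the bench: grey block with a 170 x 150 mm face sloping 30 degrees. Origin: underside centre of its base; x level to its back, z up. On the face (frame of socket_hole0), centred on y = 0: aluminium hinge post, x = 55 to 69 mm, 44 mm wide, 64 mm tall; catch post, x = -70 to -58 mm, 42 mm wide, 59.5 mm tall, with a slot 30 mm wide, 6 mm deep in its top.
- latch (a joint): Angle of the hold-down arm, rad. 0 = closed: parallel to the face, over the relay, its end in the catch post's slot (hard stop). Grows as the arm lifts and swings up and back (up the slope); 1.57 = square to the face; limit 2.35. Starts open, 1.8 to 2.2. Stiff hinge (0.12 Nm friction): the arm stays where it is left.
- latch_hinge (a point): Hinge axis of the arm (along y): x = +62, y = 0, z = +57 mm in the frame of socket_hole0. This point turns with the arm: -x points along the arm to its free end, z out of its outer side (away from the face when closed). Flat steel arm 22 mm wide (y), 6 mm thick, 145 mm long from the hinge. Closed, it clears the top of a relay that is home by 4 mm.
- latch_tip (a point): Point on the arm's centre line 142 mm from the hinge, at its free end, where a small lip stands up 9 mm above its outer side. Axes as latch_hinge.
- contactor: Bystander: a spare contactor, a black round can (54 mm across) on a grey square foot 56 x 56 mm, 16 mm tall, with two brass studs on top, 76 mm tall in all. Origin: centre of its underside, z up. It stands beside the relay; either may be on the left. Not to be moved.
- spool: Bystander: a wire spool standing on end, 84 mm across, 60 mm tall. Origin: centre of its underside, z up. Not to be moved.
Not all that is in view belongs to the job. Leave any orange look-alike of the relay alone.

How it is judged:
By the outcome, as a careful person would: the job done as asked, in the order asked, and still so for the second after the job is handed in, with the robot touching nothing.
It also fails if it takes over 59 s, if anything falls off the work surface, if the arm or the gripper's body presses on something with over 40 N, if the wrist force passes 120 N, or if a joint passes its speed limit or range.

## Working session

There is one attempt and no reset: what is moved stays moved. The work goes in short steps, Python scripts to look and compute and a tool call to move; the robot and the scene stay as the last step left them, time stands still between calls to the robot, and variables do not carry over. Pictures are saved under pics/ and viewed, at most 10 in all, crops included, and the job is handed in when it is done.

Besides the shell and the picture viewer there is one more tool, called after "Call:" by a JSON object that holds its "api" and its "payload". jog_arm: Moves the arm, as the interface text tells. Its arguments: {"type":"object","properties":{"plan":{"type":"array"},"squeeze":{"type":"number"}},"required":["plan"]}

```bash
ls; mkdir -p pics; cat > h.py <<'E'
import numpy as np, cv2, pickle
from scipy.spatial.transform import Rotation as R
from bench import status, camera, order
def grab(n):
    s=status.read_state(); c=camera(n)
    if 'mount' in c:
        T=np.eye(4); T[:3,:3]=R.from_quat(s['eef_rot']).as_matrix(); T[:3,3]=s['ee_pos']
        c['W']=T@c['mount']
    else: c['W']=c['world_from_camera']
    z=c['z_map']; v,u=np.indices(z.shape)
    P=np.stack([(u-c['cx'])/c['fx']*z,(v-c['cy'])/c['fy']*z,z],-1)
    c['P']=P@c['W'][:3,:3].T+c['W'][:3,3]; c['P'][z==0]=np.nan
    return c
def save(c,f): cv2.imwrite('pics/'+f,c['image'][:,:,::-1])
E
python3 - <<'E'
from h import *
print(status.read_state())
for n in('top','side'):
    c=grab(n); save(c,n+'1.png'); pickle.dump(c,open(n+'.pkl','wb')); print(c['W'].round(3),c['fx'])
E
```

```text
pics
{'time': 0.0, 'joint_positions': array([-1.14960245,  0.33285427, -0.06468715,  1.46095799,  0.02161051,
        1.34992946, -0.0884901 ]), 'joint_vel': array([ 0.0017893 ,  0.00079569,  0.00105635, -0.00180441,  0.00141087,
       -0.00288052,  0.00012823]), 'joint_torque': array([ 8.09880657e-05, -6.23257613e+01,  2.46001157e-02, -3.89907718e+01,
       -6.13487069e-02,  3.99254076e-02,  1.06982552e-04]), 'ee_pos': array([0.26819854, 0.56408173, 0.22175696]), 'eef_rot': array([ 2.20069951e-01,  9.75483823e-01, -7.16911924e-04, -1.18540313e-04]), 'ft_force': array([ 0.04795697, -0.55805576, -0.41544711]), 'torque': array([ 0.01026225,  0.0008293 , -0.03143496]), 'grip_force': 0.0, 'width': 0.0872864692144071}
[[-1.500e-02 -9.880e-01  1.540e-01  3.760e-01]
 [-1.000e+00  1.500e-02 -1.000e-03  1.910e-01]
 [-1.000e-03 -1.540e-01 -9.880e-01  1.132e+00]
 [ 0.000e+00  0.000e+00  0.000e+00  1.000e+00]] 402.9510571520259
[[ 0.985 -0.102  0.137  0.364]
 [-0.169 -0.503  0.848 -0.806]
 [-0.017 -0.858 -0.513  0.721]
 [ 0.     0.     0.     1.   ]] 470.9997506078109
```

View pics/top1.png

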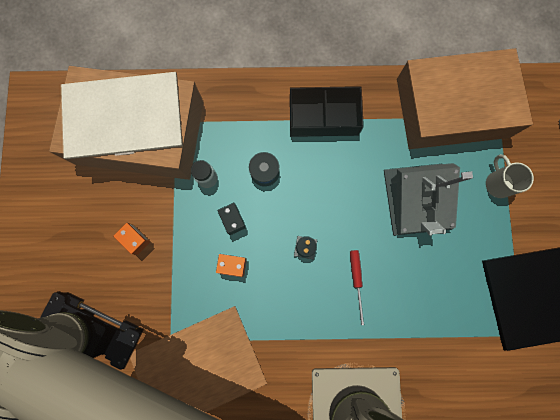

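View pics/side1.png

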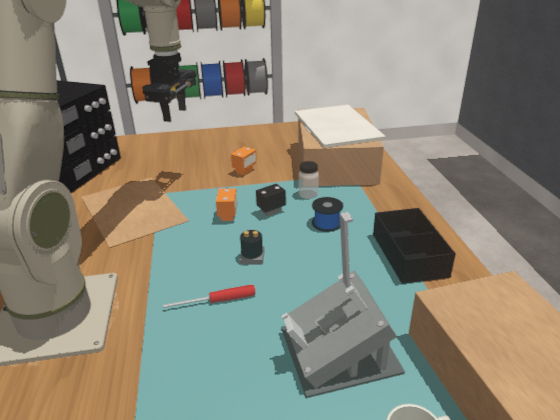

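Top view: the relay is the black box with two light dots at (232,219), next to the round can (306,247). The orange boxes at (231,265) and (130,238) are the look-alikes, the spool is at (264,168) and the dock is near (427,200). In the side view the relay is at (271,198) and the dock near (340,325), with its arm raised to (346,217). I'll enlarge both before measuring.

```bash
python3 - <<'E'
from h import *
t=pickle.load(open('top.pkl','rb'));s=pickle.load(open('side.pkl','rb'))
a=cv2.resize(t['image'][190:290,195:325],None,fx=3,fy=3,interpolation=2)
b=cv2.resize(t['image'][150:250,375:485],None,fx=3,fy=3,interpolation=2)
c=cv2.resize(s['image'][205:390,265:415],None,fx=3,fy=3*300/555*1.0,interpolation=2)
c=cv2.resize(s['image'][205:390,265:415],None,fx=1.62,fy=1.62,interpolation=2)[:300]
c=cv2.resize(s['image'][205:390,265:415],(243,300),interpolation=2)
m=np.zeros((600,760,3),np.uint8); m[:300,:390]=a; m[300:600,:330]=b
d=cv2.resize(s['image'][205:390,265:415],(420,518),interpolation=2); m[:518,340+0:760][:, :]=np.where(m[:518,340:760]>0,m[:518,340:760],d)
cv2.imwrite('pics/crop1.png',m[:,:,::-1])
# relay top
P=t['P'];H=P[...,2]; img=t['image'].astype(int)
for n,(u0,v0,u1,v1) in dict(relay=(212,198,252,242),cont=(290,230,322,264),spool=(245,148,283,190)).items():
    q=P[v0:v1,u0:u1].reshape(-1,3); q=q[np.isfinite(q[:,2])]
    z=np.percentile(q[:,2],97); k=q[np.abs(q[:,2]-z)<.006]
    print(n,z.round(4),len(k),cv2.minAreaRect(k[:,:2].astype(np.float32)*1000))
# dock face
q=P[150:250,380:470].reshape(-1,3); q=q[np.isfinite(q[:,2])]
rng=np.random.default_rng(0);best=0
for i in range(3000):
    a,b,c=q[rng.choice(len(q),3,False)]; n=np.cross(b-a,c-a); l=np.linalg.norm(n)
    if l<1e-5: continue
    n/=l; n*=np.sign(n[2])
    if not .8<n[2]<.93: continue
    k=abs((q-a)@n)<.002
    if k.sum()>best: best=k.sum();K=k
f=q[K];cen=f.mean(0);n=np.linalg.svd(f-cen,full_matrices=False)[2][2];n*=np.sign(n[2])
print('face',best,cen,n,np.degrees(np.arccos(n[2])))
ex=np.array([0,0,1])-n[2]*n;ex/=np.linalg.norm(ex);ey=np.cross(n,ex)
l=(f-cen)@np.c_[ex,ey]; r=cv2.minAreaRect(l.astype(np.float32)*1000);print(r,ex,ey)
E
```

```text
relay 0.0756 485 ((514.2666625976562, 321.6751708984375), (69.88976287841797, 49.97978591918945), 23.697294235229492)
cont 0.0743 126 ((435.1824951171875, 121.50899505615234), (45.71974563598633, 50.85919189453125), 80.40283203125)
spool 0.0644 680 ((655.2772216796875, 234.02415466308594), (79.42280578613281, 82.47150421142578), 89.220703125)
face 2026 [ 0.55186833 -0.19807523  0.08874806] [-0.49507213 -0.04270309  0.86780184] 29.795805117007593
((-3.2445907592773438, -3.4759979248046875), (170.98204040527344, 151.8690643310547), 0.03757503628730774) [0.86459145 0.07457647 0.49691043] [-0.08593721  0.99630056  0.        ]
```

View pics/crop1.png

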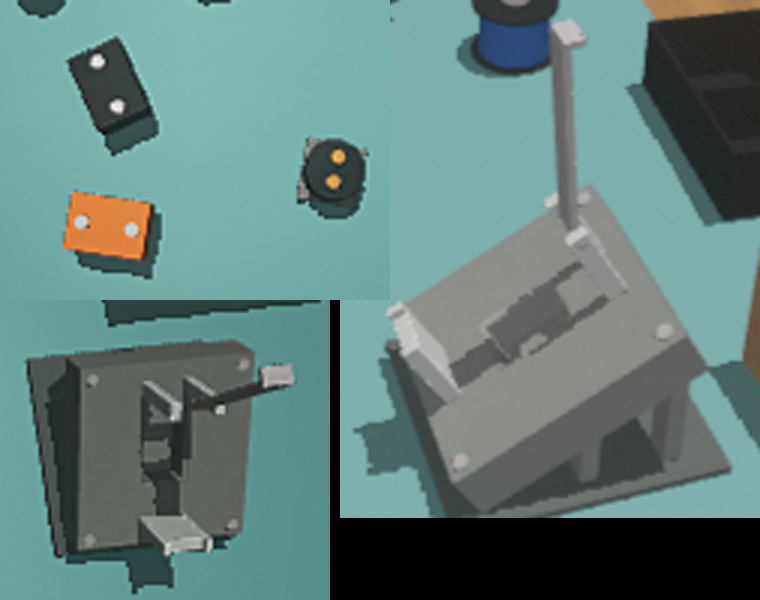

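The enlarged crop confirms the relay (black box, two light dots) and the round contactor with brass studs. The dock's hinge post is on the far, upslope side. Next I'll get the hole and posts in the face frame and a move to above the relay.

```bash
cat >> h.py <<'E'
def rel(p,Rt):
    "turn (rotvec) and shift (mm) in the present tool frame to reach p,Rt"
    s=status.read_state(); R0=R.from_quat(s['eef_rot'])
    print('rot',(R0.inv()*R.from_matrix(Rt)).as_rotvec().round(4),'shift',(R0.inv().apply(np.array(p)-s['ee_pos'])*1000).round(1))
def tool(z,y):
    z=np.array(z,float);z/=np.linalg.norm(z);y=np.array(y,float);y-=y@z*z;y/=np.linalg.norm(y)
    return np.c_[np.cross(y,z),y,z]
E
python3 - <<'E'
from h import *
t=pickle.load(open('top.pkl','rb'));s=pickle.load(open('side.pkl','rb'))
c0=np.array([0.55186833,-0.19807523,0.08874806]);n=np.array([-0.49507213,-0.04270309,0.86780184])
ex=np.array([0.86459145,0.07457647,0.49691043]);ey=np.array([-0.08593721,0.99630056,0])
c0=c0-.0032*ex-.0035*ey
for nm,c in(('top',t),('side',s)):
    L=(c['P']-c0)@np.c_[ex,ey,n]*1000
    L=L[np.isfinite(L[...,0])]; L=L[(abs(L[:,0])<84)&(abs(L[:,1])<74)]
    for lab,lo,hi in(('hole',-40,-8),('face',-4,4),('catch',56,64),('hinge',60,68)):
        k=L[(L[:,2]>lo)&(L[:,2]<hi)]
        if lab=='catch':k=k[k[:,0]<-30]
        if lab in('hinge',):k=k[k[:,0]>30]
        if lab=='hole':k=k[(abs(k[:,0])<40)&(abs(k[:,1])<40)]
        if len(k): print(nm,lab,len(k),np.percentile(k,[2,50,98],axis=0).round(1).tolist())
P=t['P'][205:232,222:242];print('relay z med',np.nanmedian(P[8:20,6:14,2]), 'mat z',np.nanmedian(t['P'][280:320,270:320,2]))
print(grab('wrist')['mount'].round(3))
a=np.radians(113.7);rel([.514,.322,.20],tool([0,0,-1],[np.cos(a),np.sin(a),0]))
E
```

```text
top hole 229 [[-27.5, -19.4, -31.4], [-8.1, -8.8, -26.7], [16.4, 8.6, -8.7]]
top face 2583 [[-79.0, -71.4, -3.4], [1.4, 9.2, -0.0], [81.5, 71.9, 3.4]]
top catch 25 [[-69.9, -21.2, 56.5], [-63.9, -15.5, 58.2], [-58.4, 21.1, 61.1]]
top hinge 37 [[55.2, -20.9, 60.2], [61.5, 16.0, 63.2], [68.7, 22.4, 66.6]]
side hole 396 [[-27.3, 2.5, -32.0], [-3.6, 18.7, -26.6], [21.5, 21.9, -9.0]]
side face 4453 [[-79.3, -72.2, -3.8], [2.8, -21.3, -1.9], [81.4, 70.4, 0.8]]
side catch 29 [[-70.5, -20.5, 56.1], [-63.2, 14.4, 57.2], [-59.3, 21.5, 59.4]]
side hinge 84 [[54.2, -21.5, 60.3], [61.0, -8.5, 62.6], [67.6, 22.0, 67.4]]
relay z med 0.07300102164523159 mat z 0.0023265131786958104
[[-0.    -0.953 -0.302  0.084]
 [ 1.    -0.001  0.001 -0.   ]
 [-0.001 -0.302  0.953 -0.162]
 [ 0.     0.     0.     1.   ]]
rot [-1.000e-03 -4.000e-04 -8.575e-01] shift [-326.  -113.2   22.1]
```

Call:
{"api": "jog_arm", "payload": {"plan": [[0,0,-0.15,-50,-20,4,1],[0,0,-0.3,-100,-38,8,1],[0,0,-0.45,-150,-55,12,1],[0,0,-0.6,-200,-72,16,1],[0,0,-0.75,-250,-88,20,1],[0,0,-0.857,-290,-101,22,1],[0,0,-0.857,-326,-113,22,1],[0,0,-0.857,-326,-113,22,1],[0,0,-0.857,-326,-113,22,1],[0,0,-0.857,-326,-113,22,1]]}}

```text
time: 1.15
ee_pos: [0.5134, 0.3234, 0.2003]
eef_rot: [-0.205, 0.979, 0.0, -0.0]
ft_force: [-0.7, 0.2, 0.0]
width: 0.0869
grip_force: 0.0
```

```bash
python3 - <<'E'
from h import *
c=grab('wrist'); save(c,'w1.png'); pickle.dump(c,open('w1.pkl','wb'))
P=c['P'].reshape(-1,3);g=c['image'].reshape(-1,3).astype(int)
k=(P[:,2]>.064)&(P[:,2]<.09)&(np.hypot(P[:,0]-.514,P[:,1]-.322)<.06)
q=P[k];z=np.median(q[:,2]);q=q[abs(q[:,2]-z)<.004];print(z,len(q),cv2.minAreaRect(q[:,:2].astype(np.float32)*1000), np.nanmedian(P[(P[:,2]<.02),2]))
s=status.read_state();print(s['ee_pos'],R.from_quat(s['eef_rot']).as_matrix().round(3),s['joint_positions'].round(2),s['time'])
E
```

```text
0.0720635474525379 3117 ((513.27685546875, 324.20587158203125), (69.1171646118164, 49.954166412353516), 24.058677673339844) 0.0009401316296415163
[0.51297125 0.32405941 0.20042771] [[-0.915 -0.403 -0.001]
 [-0.403  0.915  0.001]
 [ 0.     0.001 -1.   ]] [-0.65  0.3   0.02  1.55 -0.01  1.29  1.35] 1.2
```

View pics/w1.png

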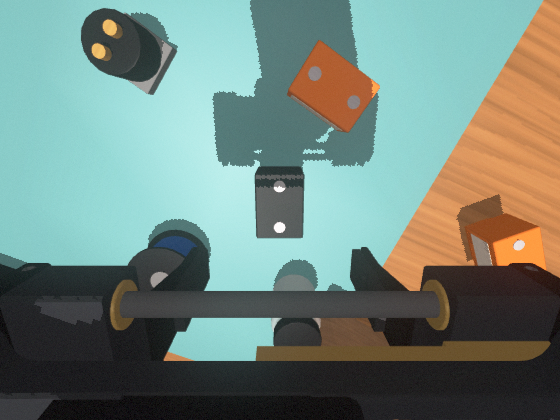

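The wrist view shows the relay centred between the fingers at (279,203), nothing beside it. Measured top is 0.072 m, size 69×50 mm. Descend and grip.

Call:
{"api": "jog_arm", "payload": {"plan": [[0,0,-0.005,0,0,45,1],[0,0,-0.005,0,0,90,1],[0,0,-0.005,0,0,130,1],[0,0,-0.005,0,0,155,1],[0,0,-0.005,0,0,170,1],[0,0,-0.005,0,0,170,1],[0,0,-0.005,0,0,170,0],[0,0,-0.005,0,0,170,-0.5],[0,0,-0.005,0,0,170,-1],[0,0,-0.005,0,0,170,-1],[0,0,-0.005,0,0,170,-1],[0,0,-0.005,0,0,170,-1]], "squeeze": 40}}

```text
time: 2.4
ee_pos: [0.5144, 0.3226, 0.0309]
eef_rot: [-0.208, 0.978, 0.0, 0.0]
ft_force: [-0.5, 0.1, 2.9]
width: 0.0496
grip_force: 40.0
```

```bash
python3 - <<'E'
from h import *
s=status.read_state();print(s['ee_pos'],s['grip_force'],s['width'],s['ft_force'],R.from_quat(s['eef_rot']).as_matrix().round(3))
E
```

```text
[0.5143743  0.32260283 0.03087862] 39.9977904651314 0.04963049366938131 [-0.54458366  0.11172216  2.93438682] [[-0.914 -0.406  0.   ]
 [-0.406  0.914  0.   ]
 [-0.     0.    -1.   ]]
```

Call:
{"api": "jog_arm", "payload": {"plan": [[0,0,0,0,0,-15,-1],[0,0,0,0,0,-50,-1],[0,0,0,0,0,-100,-1],[0,0,0,0,0,-150,-1],[0,0,0,0,0,-200,-1],[0,0,0,0,0,-200,-1],[0,0,0,0,0,-200,-1]]}}

```text
time: 3.1
ee_pos: [0.5146, 0.3226, 0.2324]
eef_rot: [-0.208, 0.978, 0.001, 0.001]
ft_force: [-0.4, 0.3, -2.4]
width: 0.0496
grip_force: 40.0
```

```bash
cat >> h.py <<'E'
n=np.array([-0.49507213,-0.04270309,0.86780184])
ex=np.array([0.86459145,0.07457647,0.49691043]);ey=np.array([-0.08593721,0.99630056,0])
c0=np.array([0.55186833,-0.19807523,0.08874806])-.0032*ex-.0035*ey
F=np.c_[ex,ey,n]
def avg(k=6):
    p=[];q=[]
    for i in range(k):
        s=status.read_state();p.append(s['ee_pos']);q.append(s['eef_rot']);camera('side')
    return np.mean(p,0),R.from_quat(q).mean()
E
python3 - <<'E'
from h import *
s=status.read_state();p=np.array(s['ee_pos']);print(p,s['grip_force'],s['width'],s['ft_force'])
Rt=tool(-n,ey)
print(c0, Rt.round(3))
rel(c0+.120*n,Rt)
c=grab('wrist');save(c,'w2.png');T=c['mount'];z=c['z_map'];v,u=np.indices(z.shape)
L=np.stack([(u-c['cx'])/c['fx']*z,(v-c['cy'])/c['fy']*z,z],-1)@T[:3,:3].T+T[:3,3]
k=(abs(L[...,0])<.045)&(abs(L[...,1])<.028)&(L[...,2]>-.06)&(L[...,2]<.045)&(z>0)
q=L[k]*1000;print(len(q),np.percentile(q,[1,50,99],axis=0).round(1))
top=q[abs(q[:,2]-(-41))<5];print(len(top),np.median(top[:,2]),cv2.minAreaRect(top[:,:2].astype(np.float32)))
E
```

```text
[0.5146221  0.3226092  0.23240335] 39.99794020783156 0.04960702371347572 [-0.38467864  0.27740247 -2.40578408]
[ 0.54940242 -0.20180093  0.08715795] [[-0.865 -0.086  0.495]
 [-0.075  0.996  0.043]
 [-0.497 -0.    -0.868]]
rot [ 0.0874 -0.5126  0.3242] shift [ 237.6 -474.    40.2]
11836 [[-23.3 -26.4 -49.2]
 [ 21.    0.7 -41. ]
 [ 35.2  26.    3.9]]
9126 -41.157183838773506 ((5.492643356323242, 0.10912513732910156), (55.87833786010742, 60.122474670410156), 89.39863586425781)
```

Call:
{"api": "jog_arm", "payload": {"plan": [[0.007,-0.043,0.027,20,-39,3,-1],[0.015,-0.086,0.054,40,-79,7,-1],[0.022,-0.128,0.081,59,-118,10,-1],[0.029,-0.171,0.108,79,-158,13,-1],[0.036,-0.214,0.135,99,-197,17,-1],[0.044,-0.256,0.162,119,-237,20,-1],[0.051,-0.3,0.19,139,-276,23,-1],[0.058,-0.342,0.216,158,-316,27,-1],[0.066,-0.385,0.243,178,-355,30,-1],[0.073,-0.427,0.27,198,-395,33,-1],[0.08,-0.47,0.297,218,-434,37,-1],[0.087,-0.513,0.324,238,-474,40,-1]]}}

```text
time: 4.35
ee_pos: [0.4875, -0.2087, 0.1886]
eef_rot: [-0.041, 0.966, 0.011, 0.255]
ft_force: [0.6, -0.2, -1.1]
width: 0.0498
grip_force: 40.0
```

Call:
{"api": "jog_arm", "payload": {"plan": [[0,0,0,0,0,0,-1],[0,0,0,0,0,0,-1],[0,0,0,0,0,0,-1]]}}

```text
time: 4.65
ee_pos: [0.489, -0.2058, 0.1895]
eef_rot: [-0.043, 0.966, 0.011, 0.255]
ft_force: [0.9, 0.0, -1.5]
width: 0.0498
grip_force: 40.0
```

```bash
python3 - <<'E'
from h import *
c=grab('wrist');save(c,'w3.png');s=grab('side')
rel(c0+.120*n,tool(-n,ey))
q=status.read_state();print(q['time'],((np.array(q['ee_pos'])-c0)@F*1000).round(1),q['joint_positions'].round(2),q['ft_force'])
for nm,c in(('w',c),('side',s)):
    L=((c['P']-c0)@F*1000); L=L[np.isfinite(L[...,0])];L=L[(abs(L[:,0])<84)&(abs(L[:,1])<74)]
    for lab,lo,hi in(('hole',-40,-8),('face',-4,4),('catch',55,64),('hinge',60,68),('relay',88,150)):
        k=L[(L[:,2]>lo)&(L[:,2]<hi)]
        if lab=='catch':k=k[k[:,0]<-50]
        if lab=='hinge':k=k[k[:,0]>50]
        if lab=='hole':k=k[(abs(k[:,0])<40)&(abs(k[:,1])<40)]
        if len(k): print(nm,lab,len(k),np.percentile(k,[2,50,98],axis=0).round(1).tolist())
m=np.hstack([grab('wrist')['image'][:,100:480],s['image'][100:,190:450][:320]]if 0 else [c['image'][100:400,190:470]]);
w=cv2.imread('pics/w3.png');b=s['image'][120:400,180:480,::-1];out=np.zeros((420,800,3),np.uint8);out[:,:500]=w[:,30:530];out[:280,500:]=b
cv2.imwrite('pics/w3b.png',out)
E
```

```text
rot [ 0.0005 -0.0033  0.0033] shift [-1.  -1.2 -0.8]
4.75 [ -1.    1.2 119.2] [-0.27 -0.25  0.69  2.17 -0.15  0.71  2.19] [ 0.02972901  0.21534278 -2.18456325]
w hole 860 [[-22.4, -16.1, -30.4], [-10.1, 2.5, -29.0], [3.2, 20.3, -14.8]]
w face 12876 [[-82.3, -71.2, -2.7], [-38.9, -3.3, -1.1], [43.3, 72.2, 0.5]]
w catch 265 [[-72.2, -18.8, 56.5], [-66.5, -13.5, 58.2], [-60.6, 22.4, 59.6]]
w relay 2416 [[-37.0, -31.3, 113.9], [-36.5, 1.5, 136.4], [-12.0, 34.8, 149.6]]
side hole 406 [[-27.3, 2.1, -32.1], [-3.5, 19.1, -26.4], [21.5, 22.4, -8.7]]
side face 4497 [[-79.6, -72.1, -3.8], [2.7, -21.9, -1.9], [81.4, 70.2, 0.8]]
side catch 43 [[-70.1, -20.6, 55.6], [-65.0, -14.1, 57.0], [-59.2, 21.1, 59.0]]
side hinge 78 [[54.1, -20.9, 60.2], [61.2, -8.8, 62.3], [67.6, 22.5, 66.6]]
side relay 677 [[-32.2, -33.3, 89.3], [11.1, -22.2, 118.4], [82.3, 11.7, 145.0]]
```

View pics/w3b.png

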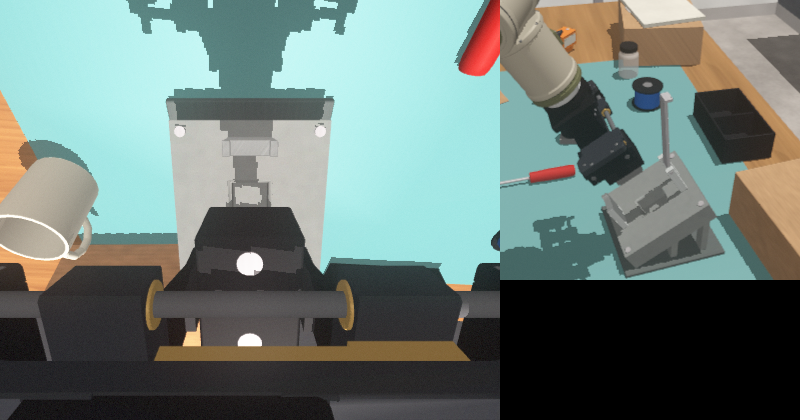

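```bash
python3 - <<'E'
from h import *
w=cv2.imread('pics/w3.png')
cv2.imwrite('pics/w3c.png',cv2.resize(w[90:290,190:370],None,fx=3,fy=3,interpolation=2)[:600,:540])
E
```

```text
(no output)
```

View pics/w3c.png

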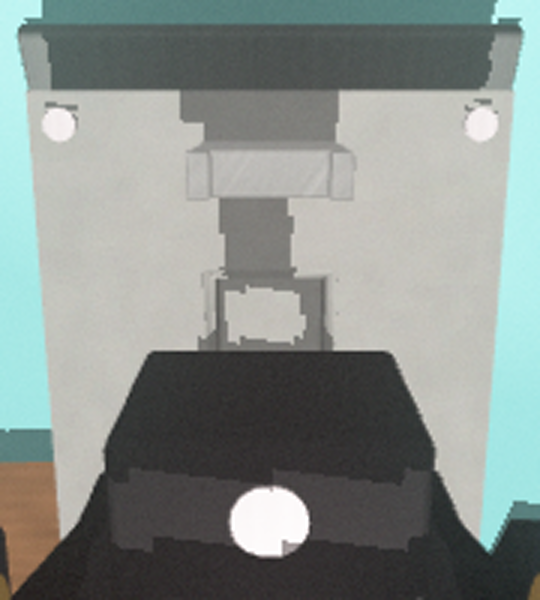

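The crop shows (wrist pixels = crop/3 + (190,90)) the catch top at crop rows 150–198, columns 187–354. The hole mouth's front edge is at row 272, columns 205–337, and the relay housing's lower front edge at row 352, columns 150–390. I'll cast these as rays onto their planes.

```bash
python3 - <<'E'
from h import *
c=grab('wrist');
def pt(u,v,z):
    d=c['W'][:3,:3]@np.array([((u/3+190)-c['cx'])/c['fx'],((v/3+90)-c['cy'])/c['fy'],1]);o=c['W'][:3,3]
    o=(o-c0)@F*1000;d=d@F;return (o+d*(z-o[2])/d[2]).round(1)
for nm,u,v,z in(('catch',187,198,59.5),('catch',354,198,59.5),('catchout',270,150,59.5),('faceL',28,90,0),('faceR',513,90,0),('holeL',205,272,0),('holeR',337,272,0),('relL',150,352,110.3),('relR',390,352,110.3),('relTopL',105,453,160.3),('relTopR',435,453,160.3)):print(nm,pt(u,v,z))
E
```

```text
catch [-60.  -18.6  59.5]
catch [-60.1  23.1  59.5]
catchout [-71.7   2.1  59.5]
faceL [-85.8 -71.7   0. ]
faceR [-86.2  76.4   0. ]
holeL [-29.7 -18.7   0. ]
holeR [-29.8  24.1   0. ]
relL [-34.7 -22.3 110.3]
relR [-34.8  26.4 110.3]
relTopL [-33.5 -22.8 160.3]
relTopR [-33.6  26.5 160.3]
```

Call:
{"api": "jog_arm", "payload": {"plan": [[0,-0.003,0.003,0,-0.5,30,-1],[0,-0.003,0.003,0,-0.5,55,-1],[0,-0.003,0.003,0,-0.5,72,-1],[0,-0.003,0.003,0,-0.5,82,-1],[0,-0.003,0.003,0,-0.5,85,-1],[0,-0.003,0.003,0,-0.5,87,-1],[0,-0.003,0.003,0,-0.5,89,-1],[0,-0.003,0.003,0,-0.5,91,-1],[0,-0.003,0.003,0,-0.5,91,-1]]}}

```text
time: 5.7
ee_pos: [0.5343, -0.204, 0.1116]
eef_rot: [-0.04, 0.965, 0.011, 0.258]
ft_force: [-0.6, -0.4, -2.9]
width: 0.0497
grip_force: 40.0
```

```bash
cat >> h.py <<'E'
def st():
    q=status.read_state();print(q['time'],'face-frame tcp',((np.array(q['ee_pos'])-c0)@F*1000).round(1),'f',(q['ft_force']@F).round(1),'m',(q['torque']@F).round(2),q['width'],(R.from_matrix(tool(-n,ey)).inv()*R.from_quat(q['eef_rot'])).as_rotvec().round(4))
E
python3 -c "
from h import *
st();camera('top');st()"
```

```text
5.7 face-frame tcp [-1.1 -0.9 28.8] f [-2.  -0.4 -2.2] m [ 0.03  0.8  -0.04] 0.04972436375250449 [ 0.0006 -0.0014  0.0022]
5.75 face-frame tcp [-1.1 -1.  28.9] f [-0.7 -0.5 -1.7] m [ 0.04  0.77 -0.04] 0.04981300097490068 [ 0.0007 -0.0013  0.0024]
```

Call:
{"api": "jog_arm", "payload": {"plan": [[0,0,0,0,0,1.5,-1],[0,0,0,0,0,3,-1],[0,0,0,0,0,4.5,-1],[0,0,0,0,0,6,-1],[0,0,0,0,0,6,-1]]}}

```text
time: 6.25
ee_pos: [0.5371, -0.2037, 0.1071]
eef_rot: [-0.04, 0.965, 0.012, 0.258]
ft_force: [-22.9, 6.5, 25.4]
width: 0.0497
grip_force: 40.0
```

```bash
python3 -c "
from h import *
st();camera('top');st()"
```

```text
6.25 face-frame tcp [-0.9 -0.9 23.5] f [-6.7  8.5 33.2] m [ 1.55  1.98 -0.01] 0.049708313117954046 [-0.0014 -0.0017  0.0033]
6.3 face-frame tcp [-0.9 -0.9 23.5] f [-5.7  7.7 32.3] m [ 1.46  2.01 -0.07] 0.049761151675631825 [-0.0014 -0.0017  0.0033]
```

Contact at the chamfer: the hole pushes the relay toward +y and −x of the face, which agrees with the wrist view. Shift that way and retry.

Call:
{"api": "jog_arm", "payload": {"plan": [[0,0,0,0.4,0.4,-2,-1],[0,0,0,1,1,-2,-1],[0,0,0,1,1,-1,-1],[0,0,0,1,1,0.5,-1],[0,0,0,1,1,0.5,-1]]}}

```text
time: 6.8
ee_pos: [0.5365, -0.2025, 0.1049]
eef_rot: [-0.041, 0.965, 0.011, 0.257]
ft_force: [-0.6, 1.2, -1.8]
width: 0.0499
grip_force: 40.0
```

```bash
python3 -c "
from h import *
st();camera('top');st()"
```

```text
6.8 face-frame tcp [-2.4  0.4 21.8] f [-1.3  1.2 -1.4] m [0.39 0.73 0.02] 0.04989514672636399 [ 0.0004 -0.0003  0.0018]
6.85 face-frame tcp [-2.5  0.4 21.9] f [-0.7  1.5 -1.8] m [0.35 0.79 0.02] 0.04973650306043147 [ 0.0004 -0.0003  0.0018]
```

Free now and deeper. Continue; about 13 mm remain.

Call:
{"api": "jog_arm", "payload": {"plan": [[0,0,0,0,0.3,2,-1],[0,0,0,0,0.3,4,-1],[0,0,0,0,0.3,6,-1],[0,0,0,0,0.3,8,-1],[0,0,0,0,0.3,8,-1]]}}

```text
time: 7.35
ee_pos: [0.5404, -0.2022, 0.098]
eef_rot: [-0.04, 0.965, 0.011, 0.257]
ft_force: [1.2, 2.3, -2.4]
width: 0.0498
grip_force: 40.0
```

```bash
python3 -c "
from h import *
st();camera('top');st()"
```

```text
7.35 face-frame tcp [-2.4  0.4 13.9] f [-0.   2.2 -2.8] m [0.54 0.63 0.05] 0.049782854500154294 [ 0.0006 -0.0005  0.0022]
7.4 face-frame tcp [-2.5  0.4 14. ] f [-0.8  1.6 -1.8] m [0.43 0.76 0.01] 0.04971162453493101 [ 0.0005 -0.0004  0.0023]
```

Call:
{"api": "jog_arm", "payload": {"plan": [[0,0,0,0,0.2,2,-1],[0,0,0,0,0.2,3.5,-1],[0,0,0,0,0.2,4.5,-1],[0,0,0,0,0.2,5.5,-1],[0,0,0,0,0.2,6.5,-1],[0,0,0,0,0.2,6.5,-1]]}}

```text
time: 8.0
ee_pos: [0.5436, -0.2019, 0.0927]
eef_rot: [-0.04, 0.965, 0.011, 0.257]
ft_force: [-0.2, 0.3, -1.4]
width: 0.0498
grip_force: 40.0
```

```bash
python3 -c "
from h import *
st();camera('top');st()"
```

```text
8.0 face-frame tcp [-2.3  0.4  7.7] f [-0.8  0.3 -1.1] m [0.26 0.73 0.02] 0.04979212901539567 [ 0.0009 -0.0009  0.0023]
8.05 face-frame tcp [-2.3  0.4  7.7] f [-0.6  0.7 -1.4] m [ 0.13  0.86 -0.02] 0.049609632445347156 [ 0.0008 -0.0009  0.0023]
```

Call:
{"api": "jog_arm", "payload": {"plan": [[0,0,0,0,0.1,1,-1],[0,0,0,0,0.1,2,-1],[0,0,0,0,0.1,3,-1],[0,0,0,0,0.1,3,-1]]}}

```text
time: 8.45
ee_pos: [0.5444, -0.2018, 0.0917]
eef_rot: [-0.04, 0.965, 0.012, 0.258]
ft_force: [-32.6, 5.3, 34.3]
width: 0.0496
grip_force: 40.0
```

```bash
python3 -c "
from h import *
st();camera('top');st()"
```

```text
8.45 face-frame tcp [-2.1  0.4  6.4] f [-10.8   8.   45.7] m [2.1  2.78 0.11] 0.049616151733720776 [-0.0012 -0.0022  0.0037]
8.5 face-frame tcp [-2.1  0.4  6.4] f [-10.7   7.9  45. ] m [2.06 2.78 0.06] 0.049673385107807236 [-0.0012 -0.0022  0.0037]
```

Call:
{"api": "jog_arm", "payload": {"plan": [[0,0,0,0,0,-1,-1],[0,0,0,0,0,-1,0.5],[0,0,0,0,0,-1,1],[0,0,0,0,0,-1,1],[0,0,0,0,0,-1,1],[0,0,0,0,0,-30,1],[0,0,0,0,0,-70,1],[0,0,0,0,0,-115,1],[0,0,0,0,0,-150,1],[0,0,0,0,0,-170,1],[0,0,0,0,0,-170,1]]}}

```text
time: 9.6
ee_pos: [0.4611, -0.2097, 0.2409]
eef_rot: [-0.04, 0.965, 0.01, 0.26]
ft_force: [1.0, 0.3, 0.5]
width: 0.0869
grip_force: 0.0
```

```bash
python3 - <<'E'
from h import *
st()
c=grab('wrist');w=c['image'];s=grab('side');pickle.dump((c,s),open('c4.pkl','wb'))
out=np.zeros((420,800,3),np.uint8);out[:,:500]=w[:,30:530];out[:280,500:]=s['image'][160:440,200:500]
cv2.imwrite('pics/w4.png',out[:,:,::-1])
for nm,c in(('w',c),('side',s)):
    L=((c['P']-c0)@F*1000);L=L[np.isfinite(L[...,0])]
    k=L[(abs(L[:,0])<28)&(abs(L[:,1])<20)&(L[:,2]<75)];print(nm,'relay top',np.percentile(k[k[:,2]>40],[5,50,95],axis=0).round(1).tolist())
    f=L[(abs(L[:,0])<70)&(abs(L[:,1])>40)&(abs(L[:,1])<68)&(abs(L[:,2])<10)];print('face z',np.median(f[:,2]).round(2))
    a=L[(abs(L[:,1])<11)&(L[:,2]>75)&(L[:,0]>55)&(L[:,2]<220)&(L[:,0]<200)]
    if len(a)>20:
        v=np.linalg.svd(a[:,[0,2]]-a[:,[0,2]].mean(0))[2][0];print('arm',len(a),a.max(0),a.min(0),'theta',np.arctan2(abs(v[1]),-v[0]*np.sign(v[1])))
E
```

```text
9.6 face-frame tcp [ -0.5  -0.3 177.4] f [ 1.1  0.2 -0.1] m [ 0.05  0.6  -0.02] 0.08694921717694243 [ 0.0025 -0.0063  0.0027]Traceback (most recent call last):
  File "<stdin>", line 4, in <module>
ValueError: could not broadcast input array from shape (260,300,3) into shape (280,300,3)
```

```bash
python3 - <<'E'
from h import *
c,s=pickle.load(open('c4.pkl','rb'));w=c['image']
out=np.zeros((420,800,3),np.uint8);out[:,:500]=w[:,30:530];out[:260,500:]=s['image'][160:420,200:500]
cv2.imwrite('pics/w4.png',out[:,:,::-1])
for nm,c in(('w',c),('side',s)):
    L=((c['P']-c0)@F*1000);L=L[np.isfinite(L[...,0])]
    k=L[(abs(L[:,0])<28)&(abs(L[:,1])<20)&(L[:,2]<75)];print(nm,'relay top',np.percentile(k[k[:,2]>40],[5,50,95],axis=0).round(1).tolist())
    f=L[(abs(L[:,0])<70)&(abs(L[:,1])>40)&(abs(L[:,1])<68)&(abs(L[:,2])<10)];print('face z',np.median(f[:,2]).round(2))
    a=L[(abs(L[:,1])<11)&(L[:,2]>75)&(L[:,0]>55)&(L[:,2]<220)&(L[:,0]<200)]
    if len(a)>20:
        v=np.linalg.svd(a[:,[0,2]]-a[:,[0,2]].mean(0))[2][0];print('arm',len(a),a.max(0),a.min(0),'theta',np.arctan2(abs(v[1]),-v[0]*np.sign(v[1])))
E
```

```text
w relay top [[-25.1, -18.0, 47.9], [-1.1, -0.3, 49.1], [25.3, 18.0, 50.3]]
face z -0.97
arm 967 [ 96.06879941  10.99758308 140.90390711] [64.38028597 -9.0131077  75.04065748] theta 1.9987081864782803
side relay top [[-25.2, -18.0, 46.4], [0.0, -0.7, 48.1], [25.0, 18.0, 50.0]]
face z -2.07
arm 510 [131.37077688  10.93050755 189.08408129] [ 65.89334044 -10.97440276  75.03979278] theta 2.0322825855537228
```

View pics/w4.png

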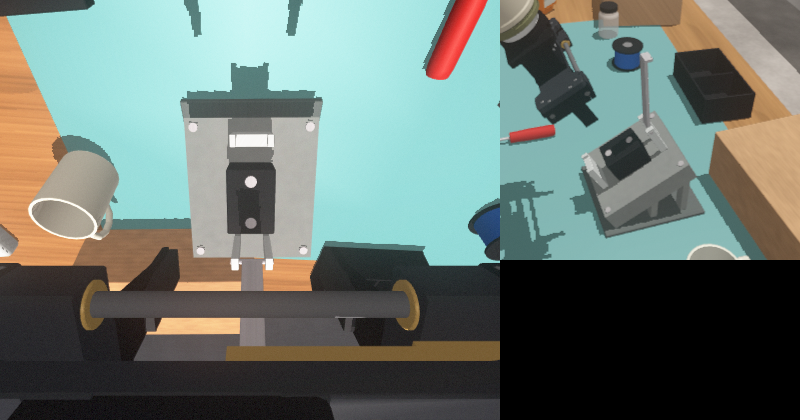

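Relay is home: its top reads 50 mm above the face in both views. The hold-down arm stands at θ≈2.02. Next I'll work out a push path with closed fingers, over the arm tip, down behind it, then along the arc.

```bash
cat >> h.py <<'E'
OFF=np.array([-2.4,.4,-2.3])
def pose(x,z,phi):
    "TCP at face (x,0,z) mm with finger axis leaning phi up the slope"
    up=np.sin(phi)*ex+np.cos(phi)*n
    return c0+F@(np.array([x,0,z])+OFF)/1000, tool(-up,ey)
def push(th,s,phi,gap=0):
    C=np.array([62,57])+s*np.array([-np.cos(th),np.sin(th)])+(3+gap)*np.array([np.sin(th),np.cos(th)])
    C=C+10*np.array([np.cos(phi),-np.sin(phi)]);return pose(C[0],C[1],phi)
E
python3 - <<'E'
from h import *
rad=np.radians
for x,z,p in((40,245,10),(110,250,25),(185,235,35)): print((x,z,p));rel(*pose(x,z,rad(p)))
print('standoff');print(((push(2.02,118,rad(38),25)[0]-c0)@F*1000).round());rel(*push(2.02,118,rad(38),25))
E
```

```text
(40, 245, 10)
rot [-0.0005  0.1762 -0.0022] shift [-40.   -0.4 -68.1]
(110, 250, 25)
rot [-2.00e-04  4.38e-01 -2.20e-03] shift [-110.    -0.2  -73. ]
(185, 235, 35)
rot [ 0.      0.6125 -0.0023] shift [-1.85e+02 -1.00e-01 -5.79e+01]
standoff
[144.   0. 143.]
rot [ 1.000e-04  6.649e-01 -2.300e-03] shift [-1.462e+02 -1.000e-01  3.210e+01]
```

Call:
{"api": "jog_arm", "payload": {"plan": [[0,0.06,0,-12,0,-30,-1],[0,0.13,0,-30,0,-60,-1],[0,0.2,0,-50,0,-73,-1],[0,0.3,0,-75,0,-75,-1],[0,0.42,0,-110,0,-73,-1],[0,0.52,0,-150,0,-66,-1],[0,0.62,0,-185,0,-55,-1],[0,0.66,0,-185,0,-45,-1],[0,0.66,0,-180,0,-30,-1],[0,0.66,0,-167,0,0,-1],[0,0.66,0,-146,0,32,-1],[0,0.66,0,-146,0,32,-1]], "squeeze": 20}}

```text
time: 10.9
ee_pos: [0.6009, -0.1953, 0.2749]
eef_rot: [-0.042, 0.996, -0.001, -0.075]
ft_force: [-0.1, 0.4, -1.6]
width: 0.0029
grip_force: 0.0
```

```bash
python3 - <<'E'
from h import *
rad=np.radians
camera('top');camera('top');st();print(status.read_state()['joint_positions'].round(2))
for th,s,p in((2.02,118,38),(1.8,118,35),(1.57,118,30),(1.35,117,25),(1.15,115,20)): print(th,s,p);rel(*push(th,s,rad(p)))
s=grab('side');save(s,'s5.png');cv2.imwrite('pics/s5.png',cv2.resize(s['image'][120:420,220:480,::-1],None,fx=2,fy=2))
E
```

```text
11.0 face-frame tcp [143.3   0.9 142.2] f [0.5 0.6 0.3] m [ 0.02 -0.17 -0.04] 0.0012982895916989342 [-0.0009  0.6615  0.0017]
[-0.04  0.45  0.39  1.22 -0.11  1.63  1.98]
2.02 118 38
rot [ 0.0013  0.0017 -0.0013] shift [24.3 -0.6  4.5]
1.8 118 35
rot [ 0.0013 -0.0507 -0.0014] shift [49.1 -0.6 11.6]
1.57 118 30
rot [ 0.0012 -0.1379 -0.0014] shift [72.6 -0.7 24.2]
1.35 117 25
rot [ 0.0012 -0.2252 -0.0015] shift [91.  -0.7 41.6]
1.15 115 20
rot [ 0.0011 -0.3125 -0.0015] shift [103.   -0.8  60.8]
```

View pics/s5.png

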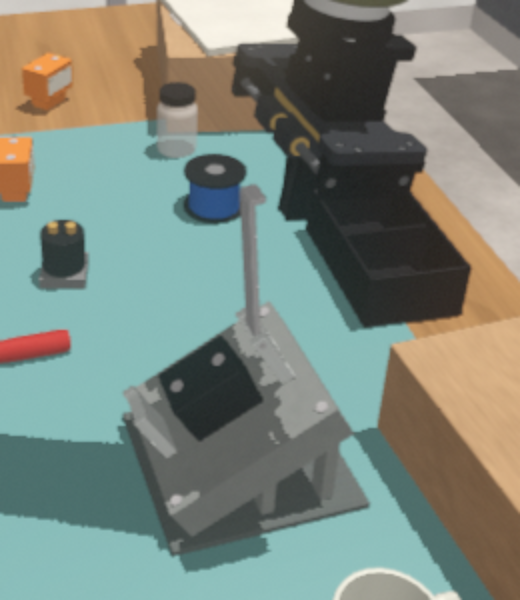

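The fingertips at (292,200) are behind the arm tip at (255,195), and the relay sits flush. Push.

Call:
{"api": "jog_arm", "payload": {"plan": [[0,0,0,12,0,2,-1],[0,0,0,24,0,4,-1],[0,-0.02,0,36,0,8,-1],[0,-0.05,0,49,0,12,-1],[0,-0.08,0,57,0,16,-1],[0,-0.11,0,65,0,20,-1],[0,-0.14,0,73,0,24,-1],[0,-0.18,0,82,0,32,-1],[0,-0.225,0,91,0,42,-1],[0,-0.27,0,97,0,51,-1],[0,-0.31,0,103,0,61,-1],[0,-0.31,0,103,0,61,-1]]}}

```text
time: 12.25
ee_pos: [0.4921, -0.2072, 0.2381]
eef_rot: [-0.041, 0.995, 0.004, 0.087]
ft_force: [-0.3, -1.1, 0.4]
width: 0.0004
grip_force: 0.0
```

```bash
python3 - <<'E'
from h import *
rad=np.radians
camera('top');camera('top');st()
for th,s,p in((1.15,115,20),(.95,112,15),(.7,110,8),(.5,108,3),(.3,106,0),(.15,105,0),(0,104,0)): print(th,s,p);rel(*push(th,s,rad(p)))
for nm in('side','top'):
    c=grab(nm);L=((c['P']-c0)@F*1000);L=L[np.isfinite(L[...,0])]
    a=L[(abs(L[:,1])<11)&(L[:,2]>72)&(L[:,0]>-50)&(L[:,2]<220)&(L[:,0]<70)];print(nm,len(a),a[::max(1,len(a)//12)].round().tolist())
E
```

```text
12.35 face-frame tcp [ 26.7   0.3 159.1] f [ 0.1  0.5 -0. ] m [ 0.05  0.22 -0.06] 0.0008099373683200656 [0.0009 0.3469 0.0023]
1.15 115 20
rot [-0.0005  0.0022 -0.0024] shift [1.2 0.1 2.2]
0.95 112 15
rot [-0.0006 -0.0851 -0.0024] shift [14.1  0.1 20.2]
0.7 110 8
rot [-0.0007 -0.2073 -0.0024] shift [25.9  0.1 44.1]
0.5 108 3
rot [-0.0008 -0.2945 -0.0023] shift [30.2  0.1 64.7]
0.3 106 0
rot [-0.0009 -0.3469 -0.0023] shift [30.2  0.1 85.6]
0.15 105 0
rot [-0.0009 -0.3469 -0.0023] shift [2.770e+01 1.000e-01 1.012e+02]
0 104 0
rot [-0.0009 -0.3469 -0.0023] shift [2.300e+01 1.000e-01 1.161e+02]
side 466 [[10.0, 9.0, 192.0], [6.0, -10.0, 190.0], [23.0, 8.0, 143.0], [7.0, -11.0, 169.0], [27.0, 3.0, 133.0], [21.0, -8.0, 145.0], [18.0, -10.0, 144.0], [40.0, 2.0, 109.0], [35.0, -8.0, 118.0], [33.0, -9.0, 115.0], [56.0, 7.0, 73.0], [44.0, -11.0, 95.0], [53.0, -9.0, 76.0]]
top 244 [[60.0, 5.0, 73.0], [55.0, -1.0, 75.0], [52.0, 2.0, 83.0], [50.0, 2.0, 90.0], [47.0, 5.0, 96.0], [44.0, 2.0, 101.0], [40.0, 2.0, 106.0], [38.0, 8.0, 162.0], [24.0, 3.0, 147.0], [21.0, 9.0, 155.0], [13.0, 10.0, 154.0], [13.0, 0.0, 168.0], [9.0, 6.0, 181.0]]
```

Call:
{"api": "jog_arm", "payload": {"plan": [[0,-0.04,0,7,0,11,-1],[0,-0.085,0,14,0,20,-1],[0,-0.14,0,20,0,32,-1],[0,-0.2,0,26,0,44,-1],[0,-0.25,0,28,0,54,-1],[0,-0.295,0,30,0,65,-1],[0,-0.32,0,30,0,75,-1],[0,-0.347,0,30,0,86,-1],[0,-0.347,0,29,0,94,-1],[0,-0.347,0,28,0,101,-1],[0,-0.347,0,26,0,108,-1],[0,-0.347,0,25,0,111,-1]]}}

```text
time: 13.65
ee_pos: [0.4877, -0.2063, 0.1224]
eef_rot: [-0.041, 0.966, 0.011, 0.256]
ft_force: [-0.4, -0.3, 1.1]
width: 0.0004
grip_force: 0.3
```

Call:
{"api": "jog_arm", "payload": {"plan": [[0,0,0,-1,0,1.5,-1],[0,0,0,-2,0,3,-1],[0,0,0,-2,0,4.5,-1],[0,0,0,-2,0,6,-1],[0,0,0,-2,0,6,-1]]}}

```text
time: 14.15
ee_pos: [0.4912, -0.2062, 0.1203]
eef_rot: [-0.04, 0.966, 0.012, 0.256]
ft_force: [-35.0, 6.0, 39.4]
width: 0.0009
grip_force: 25.7
```

```bash
python3 -c "
from h import *
st();camera('top');st()"
```

```text
14.15 face-frame tcp [-34.2   0.6  57.7] f [-10.2   9.   51.3] m [2.29 3.1  0.02] 0.0009164245171863086 [-0.0016  0.0009  0.0037]
14.2 face-frame tcp [-34.2   0.6  57.7] f [-10.8   9.   50.2] m [2.26 3.09 0.03] 0.000427454265388068 [-0.0016  0.0008  0.0037]
```

The arm is at its hard stop, at exactly the expected height. Retreat and verify.

Call:
{"api": "jog_arm", "payload": {"plan": [[0,0,0,0,0,-8,-1],[0,0,0,0,0,-30,-1],[0,0,0,0,0,-70,-1],[0,0,0,0,0,-115,-1],[0,0,0,0,0,-150,-1],[0,0,0,0,0,-150,-1],[0,0,0,0,0,-150,-1]]}}

```text
time: 14.9
ee_pos: [0.4179, -0.2126, 0.2498]
eef_rot: [-0.04, 0.965, 0.011, 0.257]
ft_force: [-0.7, 1.0, -0.2]
width: 0.0005
grip_force: 0.0
```

```bash
python3 - <<'E'
from h import *
st();c=grab('wrist');s=grab('side');t=grab('top')
for nm,k in(('w',c),('side',s),('top',t)):
    L=((k['P']-c0)@F*1000);L=L[np.isfinite(L[...,0])]
    f=np.median(L[(abs(L[:,0])<70)&(abs(L[:,1])>40)&(abs(L[:,1])<68)&(abs(L[:,2])<10)][:,2])
    for x0 in(-50,-20,0,20,45):
        a=L[(abs(L[:,1])<9)&(abs(L[:,0]-x0)<6)&(L[:,2]>40)&(L[:,2]<90)]
        if len(a)>3: print(nm,x0,len(a),'z over face',(np.median(a[:,2])-f).round(1))
    r=L[(abs(L[:,0])<28)&(abs(abs(L[:,1])-18)<4)&(L[:,2]>35)&(L[:,2]<75)];print(nm,'relay top',(np.median(r[:,2])-f).round(1) if len(r) else None)
t0=pickle.load(open('top.pkl','rb'))
for n,(u0,v0,u1,v1) in dict(cont=(290,230,322,264),spool=(245,148,283,190)).items(): print(n,'mean change',np.abs(t['image'][v0:v1,u0:u1].astype(int)-t0['image'][v0:v1,u0:u1]).mean().round(2))
out=np.zeros((420,800,3),np.uint8);out[:,:500]=c['image'][:,30:530];out[:300,500:]=s['image'][120:420,200:500]
cv2.imwrite('pics/f.png',out[:,:,::-1])
E
```

```text
14.9 face-frame tcp [-33.6   0.6 206.7] f [-0.6  1.1  0.1] m [0.06 0.6  0.  ] 0.000521272320765195 [ 0.0015 -0.0004  0.0023]
w -50 175 z over face 59.7
w -20 171 z over face 59.9
w 0 163 z over face 60.0
w 20 112 z over face 60.1
w relay top 50.0
side -50 57 z over face 59.9
side -20 68 z over face 59.7
side 0 66 z over face 59.8
side 20 72 z over face 59.7
side 45 56 z over face 60.1
side relay top 50.2
top -50 33 z over face 59.3
top -20 35 z over face 59.5
top 0 26 z over face 59.7
top 20 33 z over face 60.0
top 45 35 z over face 59.7
top relay top 49.9
cont mean change 0.94
spool mean change 1.02
```

View pics/f.png

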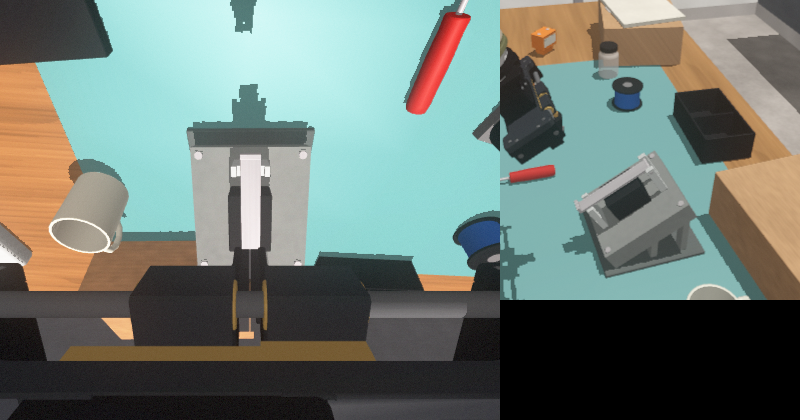

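The picture shows the arm lying flat over the relay with its end in the catch at (250,170). The arm's outer side is 60 mm above the face all along, the relay top is 50 mm above it, and the contactor and spool are unmoved. Handing in.

```bash
python3 -c "
from bench import order
print(order.close_job())"
```

```text
the job is handed in; nothing more can be done
None
```

The job is handed in at about 15 s: the relay is fully home and flush, the hold-down arm rests in its catch, the gripper is clear, and the contactor and spool have not moved; one possible concern is that the wrist force reached about 51 N as the closed fingertips pressed the arm onto its stop (the 40 N limit is for the arm and gripper body).

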